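Hold a loaded instrument basket over the ultrasonic bath

ROBOT

A 6-joint arm with a two-finger parallel gripper is mounted at the origin on the work surface. World frame = base frame: x ahead of the robot, y to its left, z up, the work surface at z = 0. Lengths are in m, angles in rad, forces in N, time in s.
With the tool pointing down it reaches from about 0.4 to 0.925 m from the base axis. Payload 12.5 kg.
Tool frame: the origin (TCP) lies at the very end of the fingers, on their centre line; the grasp point (between the pads) lies 19 mm behind it; z points along the fingers, y is the line along which they close (so a half turn about z gives the same grasp; the last joint's range is limited). The gripper opens to 95 mm and grips with 3 to 60 N. Pads are 20 mm wide; open, the fingers measure 119 mm over their backs; the gripper's body (75 mm by 180 mm) begins 59 mm behind the grasp point.
Start: joints at [1.107, 0.491, 1.559, -0, 1.092, -0.106], TCP at [0.219, 0.585, 0.215] pointing down, gripper open.
Joint ranges: [-3.1, 3.1], [-0.84, 2.19], [0.05, 2.79], [-1.13, 4.28], [0.06, 2.93], [-2.69, 2.69]. Speed limits (rad/s): [2.22, 2.22, 2.79, 3.14, 3.14, 3.14].

INTERFACE

Orientations are given as [roll, pitch, yaw] about the fixed x, y, z axes, in that order (R = Rz(yaw) Ry(pitch) Rx(roll)).
In Python, from plant import sensors, vision, job gives the robot as it stands.
- The arm moves only by the tool send_rows, never from a script. Its argument "increments" is a list of rows, each a list of 7 numbers: the shift along the world's x, y, z in mm, then the turn, a rotation vector about the world's x, y, z in degrees, then the opening, from 0 (shut) to 1 (fully open). In form: [[dx, dy, dz, rx, ry, rz, hand], ...]. A call has 1 to 12 rows; each row shifts and turns the commanded pose from where the row before left it; what a row does not reach is not made up. A row lasts 1/10 s, in which the tool goes at most 50 mm and 8.59 degrees, less where a joint would pass 70% of its speed; a pose out of reach is approached as far as the arm can. A call with a gripper value outside its range is refused whole. The fingers move at their own pace and stop on an object; the grip force is fixed at half the most. Time passes only in rows, so rows that do not move let the fingers close. It gives the time, the measured TCP pose, the force, the opening and the grip force at its end, in the units of the state.
- sensors.get_state(): the state, without advancing time (a new reading comes with each control period).
- vision.capture(name): name is "scene" or "top" or "wrist"; returns the picture (384x512x3 uint8, red, green, blue); there is no depth.
- vision.camera_params(name): a dict with "fovy" (degrees; the focal length in pixels is half the picture's height over the tangent of half this angle, whatever the lens; pixels are square), "cx", "cy" (the principal point, pixels), "position" and "attitude" of the camera in the world; the wrist camera has in their place "T_tool_cam" (4x4, takes a point from camera to tool coordinates, whose origin is the TCP and whose axes are the flange's). Camera axes: x right, y down, z forward; pixel columns grow to the right and rows downward; lengths in m; the calibration is good to about 2 mm. A picture is of the moment at which its call begins: read the wrist's pose just before it. camera_params takes no time and is no camera call.
- job.job_done(): hands the job in; it is judged then, once.
The state is a dict: "time": time; "qpos": joint angles; "dq": joint speeds; "joint_torque": joint torques, N m; "eef_pos": TCP position; "ee_rot": TCP orientation; "wrist_force": force on the tool from outside, world axes, zero at the start; "torque": the same for the moment, N m; "gripper_width": opening from 0.0 (shut) to 1.0 (fully open); "finger_force": force on a finger pad.
Only numpy, scipy, OpenCV 4.12 (cv2) and the standard library are available. Lean on these libraries where they do the work, as an engineer would, in place of code of your own. Each camera call takes 0.05 s, during which the arm holds its last target. There are 200 camera calls.

TASK

Put exactly three of the four steel canisters into the instrument basket where it stands, leaving the fourth canister where it is. Then lift the basket by its handle, carry it over the splash guard without bumping it, and hold it still, level and square over the ultrasonic bath's opening with its underside about 2 cm above the rim, ready to be lowered straight in but not touching the bath. Finish while still holding it there, and leave all other things in their places.

Things in the scene. Friction and masses are not known exactly. Their poses are not given: they have to be found in the camera images.
- basket: loose open steel instrument basket, 210 (its x) x 150 (its y) x 26 mm high outside, walls and floor 3 mm thick, 0.35 kg or so; origin at the centre of its underside, z up. A carrying handle stands over its middle: a flat steel grip bar along y, 84 mm long, 12 mm thick (along x), 20 mm high, from 86 to 106 mm above the underside, on two thin wire uprights at y = +-73 mm. Starts empty on the counter; either end is alike
- basket_handle (a point): centre of the basket's grip bar, 96 mm above the basket's underside; same axes as the basket. Pinch it across x
- bath: fixed ultrasonic bath: white open rectangular tank, empty, outside 272 (its x) x 212 (its y) x 100 mm high, walls 6 mm, so the opening is 260 x 200 mm; origin at the centre of its underside on the counter
- bath_mouth (a point): centre of the bath's opening, at the height of its rim (100 mm above the counter); x along the long side, z up
- guard: fixed upright steel splash guard between the canisters' side and the bath's side: plate 320 mm long (its x), 6 mm thick (y), its top 130 mm above the counter, on a foot 50 mm wide; origin on the counter at its middle
- canister1_center (a point): one of four like steel canisters: closed upright cylinder, 32 mm diameter, 60 mm high, 0.07 kg or so, standing on the counter; this point is its centre, 30 mm above its underside
- canister2_center (a point): one of four like steel canisters: closed upright cylinder, 32 mm diameter, 60 mm high, 0.07 kg or so, standing on the counter; this point is its centre, 30 mm above its underside
- canister3_center (a point): one of four like steel canisters: closed upright cylinder, 32 mm diameter, 60 mm high, 0.07 kg or so, standing on the counter; this point is its centre, 30 mm above its underside
- canister4_center (a point): one of four like steel canisters: closed upright cylinder, 32 mm diameter, 60 mm high, 0.07 kg or so, standing on the counter; this point is its centre, 30 mm above its underside
- dish: bystander: squat open steel dish about 60 mm across and 34 mm high, standing among the canisters (not a canister); origin under its centre
- brush: bystander: small brush about 170 mm long, lying on the counter near the robot; origin at its underside
- glovebox: bystander: grey glove box 100 x 230 x 60 mm at the far side; origin under its centre
- sharps: bystander: yellow tub with red cap, 110 mm across, 120 mm high, at the far right; origin under its centre
- soap: bystander: clear bottle 64 mm across, 150 mm high, at the far side; origin under its centre
- pencup: bystander: square blue holder 75 x 75 x 90 mm with pens up to 155 mm, at the far side beyond the bath; origin under its centre
- jar: bystander: white jar 72 mm across, 85 mm high, left of the bath; origin under its centre

How it is judged:
On the way, in this order (a step that is already met when the one before it is completed fails the run):
1. exactly three canisters lie in the basket, let go, with the basket still on the counter and the fourth canister in its place ((((x of canister2_center in the frame of basket between -0.1 and 0.1 m and y of canister2_center in the frame of basket between -0.07 and 0.07 m and z of canister2_center in the frame of basket between 0 and 0.06 m) and (x of canister3_center in the frame of basket between -0.1 and 0.1 m and y of canister3_center in the frame of basket between -0.07 and 0.07 m and z of canister3_center in the frame of basket between 0 and 0.06 m) and (x of canister4_center in the frame of basket between -0.1 and 0.1 m and y of canister4_center in the frame of basket between -0.07 and 0.07 m and z of canister4_center in the frame of basket between 0 and 0.06 m) and distance of canister1_center from where it was at the start of the episode below 0.03 m) or ((x of canister1_center in the frame of basket between -0.1 and 0.1 m and y of canister1_center in the frame of basket between -0.07 and 0.07 m and z of canister1_center in the frame of basket between 0 and 0.06 m) and (x of canister3_center in the frame of basket between -0.1 and 0.1 m and y of canister3_center in the frame of basket between -0.07 and 0.07 m and z of canister3_center in the frame of basket between 0 and 0.06 m) and (x of canister4_center in the frame of basket between -0.1 and 0.1 m and y of canister4_center in the frame of basket between -0.07 and 0.07 m and z of canister4_center in the frame of basket between 0 and 0.06 m) and distance of canister2_center from where it was at the start of the episode below 0.03 m) or ((x of canister1_center in the frame of basket between -0.1 and 0.1 m and y of canister1_center in the frame of basket between -0.07 and 0.07 m and z of canister1_center in the frame of basket between 0 and 0.06 m) and (x of canister2_center in the frame of basket between -0.1 and 0.1 m and y of canister2_center in the frame of basket between -0.07 and 0.07 m and z of canister2_center in the frame of basket between 0 and 0.06 m) and (x of canister4_center in the frame of basket between -0.1 and 0.1 m and y of canister4_center in the frame of basket between -0.07 and 0.07 m and z of canister4_center in the frame of basket between 0 and 0.06 m) and distance of canister3_center from where it was at the start of the episode below 0.03 m) or ((x of canister1_center in the frame of basket between -0.1 and 0.1 m and y of canister1_center in the frame of basket between -0.07 and 0.07 m and z of canister1_center in the frame of basket between 0 and 0.06 m) and (x of canister2_center in the frame of basket between -0.1 and 0.1 m and y of canister2_center in the frame of basket between -0.07 and 0.07 m and z of canister2_center in the frame of basket between 0 and 0.06 m) and (x of canister3_center in the frame of basket between -0.1 and 0.1 m and y of canister3_center in the frame of basket between -0.07 and 0.07 m and z of canister3_center in the frame of basket between 0 and 0.06 m) and distance of canister4_center from where it was at the start of the episode below 0.03 m)) and contact force between each of canister1, canister2, canister3, canister4 and the fingers below 0.2 N and height (world z) of basket below 0.01 m), for 0.2 s.
2. the loaded basket passes above the splash guard ((((x of canister2_center in the frame of basket between -0.1 and 0.1 m and y of canister2_center in the frame of basket between -0.07 and 0.07 m and z of canister2_center in the frame of basket between 0 and 0.06 m) and (x of canister3_center in the frame of basket between -0.1 and 0.1 m and y of canister3_center in the frame of basket between -0.07 and 0.07 m and z of canister3_center in the frame of basket between 0 and 0.06 m) and (x of canister4_center in the frame of basket between -0.1 and 0.1 m and y of canister4_center in the frame of basket between -0.07 and 0.07 m and z of canister4_center in the frame of basket between 0 and 0.06 m) and distance of canister1_center from where it was at the start of the episode below 0.03 m) or ((x of canister1_center in the frame of basket between -0.1 and 0.1 m and y of canister1_center in the frame of basket between -0.07 and 0.07 m and z of canister1_center in the frame of basket between 0 and 0.06 m) and (x of canister3_center in the frame of basket between -0.1 and 0.1 m and y of canister3_center in the frame of basket between -0.07 and 0.07 m and z of canister3_center in the frame of basket between 0 and 0.06 m) and (x of canister4_center in the frame of basket between -0.1 and 0.1 m and y of canister4_center in the frame of basket between -0.07 and 0.07 m and z of canister4_center in the frame of basket between 0 and 0.06 m) and distance of canister2_center from where it was at the start of the episode below 0.03 m) or ((x of canister1_center in the frame of basket between -0.1 and 0.1 m and y of canister1_center in the frame of basket between -0.07 and 0.07 m and z of canister1_center in the frame of basket between 0 and 0.06 m) and (x of canister2_center in the frame of basket between -0.1 and 0.1 m and y of canister2_center in the frame of basket between -0.07 and 0.07 m and z of canister2_center in the frame of basket between 0 and 0.06 m) and (x of canister4_center in the frame of basket between -0.1 and 0.1 m and y of canister4_center in the frame of basket between -0.07 and 0.07 m and z of canister4_center in the frame of basket between 0 and 0.06 m) and distance of canister3_center from where it was at the start of the episode below 0.03 m) or ((x of canister1_center in the frame of basket between -0.1 and 0.1 m and y of canister1_center in the frame of basket between -0.07 and 0.07 m and z of canister1_center in the frame of basket between 0 and 0.06 m) and (x of canister2_center in the frame of basket between -0.1 and 0.1 m and y of canister2_center in the frame of basket between -0.07 and 0.07 m and z of canister2_center in the frame of basket between 0 and 0.06 m) and (x of canister3_center in the frame of basket between -0.1 and 0.1 m and y of canister3_center in the frame of basket between -0.07 and 0.07 m and z of canister3_center in the frame of basket between 0 and 0.06 m) and distance of canister4_center from where it was at the start of the episode below 0.03 m)) and z of basket in the frame of guard above 0.13 m and y of basket in the frame of guard between -0.05 and 0.05 m and x of basket in the frame of guard between -0.2 and 0.2 m).
At the end, for the whole second after the job is handed in: Exactly three canisters in the basket, the fourth within 3 cm of its start; the fingers hold the basket, underside 7 to 38 mm above the bath's rim, centred within 15 mm, square within 0.13 rad, level within 0.10 rad, at rest, touching neither bath nor guard ((((x of canister2_center in the frame of basket between -0.1 and 0.1 m and y of canister2_center in the frame of basket between -0.07 and 0.07 m and z of canister2_center in the frame of basket between 0 and 0.06 m) and (x of canister3_center in the frame of basket between -0.1 and 0.1 m and y of canister3_center in the frame of basket between -0.07 and 0.07 m and z of canister3_center in the frame of basket between 0 and 0.06 m) and (x of canister4_center in the frame of basket between -0.1 and 0.1 m and y of canister4_center in the frame of basket between -0.07 and 0.07 m and z of canister4_center in the frame of basket between 0 and 0.06 m) and distance of canister1_center from where it was at the start of the episode below 0.03 m) or ((x of canister1_center in the frame of basket between -0.1 and 0.1 m and y of canister1_center in the frame of basket between -0.07 and 0.07 m and z of canister1_center in the frame of basket between 0 and 0.06 m) and (x of canister3_center in the frame of basket between -0.1 and 0.1 m and y of canister3_center in the frame of basket between -0.07 and 0.07 m and z of canister3_center in the frame of basket between 0 and 0.06 m) and (x of canister4_center in the frame of basket between -0.1 and 0.1 m and y of canister4_center in the frame of basket between -0.07 and 0.07 m and z of canister4_center in the frame of basket between 0 and 0.06 m) and distance of canister2_center from where it was at the start of the episode below 0.03 m) or ((x of canister1_center in the frame of basket between -0.1 and 0.1 m and y of canister1_center in the frame of basket between -0.07 and 0.07 m and z of canister1_center in the frame of basket between 0 and 0.06 m) and (x of canister2_center in the frame of basket between -0.1 and 0.1 m and y of canister2_center in the frame of basket between -0.07 and 0.07 m and z of canister2_center in the frame of basket between 0 and 0.06 m) and (x of canister4_center in the frame of basket between -0.1 and 0.1 m and y of canister4_center in the frame of basket between -0.07 and 0.07 m and z of canister4_center in the frame of basket between 0 and 0.06 m) and distance of canister3_center from where it was at the start of the episode below 0.03 m) or ((x of canister1_center in the frame of basket between -0.1 and 0.1 m and y of canister1_center in the frame of basket between -0.07 and 0.07 m and z of canister1_center in the frame of basket between 0 and 0.06 m) and (x of canister2_center in the frame of basket between -0.1 and 0.1 m and y of canister2_center in the frame of basket between -0.07 and 0.07 m and z of canister2_center in the frame of basket between 0 and 0.06 m) and (x of canister3_center in the frame of basket between -0.1 and 0.1 m and y of canister3_center in the frame of basket between -0.07 and 0.07 m and z of canister3_center in the frame of basket between 0 and 0.06 m) and distance of canister4_center from where it was at the start of the episode below 0.03 m)) and contact force between each of canister1, canister2, canister3, canister4 and the fingers below 0.2 N and horizontal distance between basket and bath_mouth below 0.015 m and z of basket in the frame of bath_mouth between 0.007 and 0.038 m and angle between the x axis of basket and the x axis of bath, either way round below 0.13 rad and angle between basket's own z axis and vertical below 0.1 rad and contact force between basket and the fingers above 1 N and contact force between basket and bath below 0.05 N and contact force between basket and guard below 0.05 N and linear speed of basket below 0.02 m/s); the arm keeps its last pose, push and grip.
It fails at once if the basket or the robot bumps the splash guard (contact force between any of basket, the arm, the fingers and guard above 1.5 N).
It fails at once if the basket touches the bath (contact force between basket and bath above 1 N).
It fails at once if a bystander is pushed more than 2 cm from its place (distance of any of dish, brush, glovebox, sharps, soap, pencup, jar from where it was at the start of the episode above 0.02 m).
It also fails if it takes over 72 s, if anything falls off the work surface, if the arm or the gripper's body presses on something with over 40 N, if the wrist force passes 120 N, or if a joint passes its speed limit or range.

## Working session

There is one attempt and no reset: what is moved stays moved. The work goes in short steps, Python scripts to look and compute and a tool call to move; the robot and the scene stay as the last step left them, time stands still between calls to the robot, and variables do not carry over. Pictures are saved under pics/ and viewed, at most 10 in all, crops included, and the job is handed in when it is done.

Besides the shell and the picture viewer there is one more tool, called after "Emit:" in YAML: its name, and indented under it one key for each argument. send_rows: Moves the arm, as the interface text tells. Its arguments: {"type":"object","properties":{"increments":{"type":"array"}},"required":["increments"]}

```bash
ls; mkdir -p pics; python3 - <<'E'
from plant import sensors, vision
import cv2
for n in ("scene","top"):
    cv2.imwrite(f"pics/{n}0.png",cv2.resize(vision.capture(n)[:,:,::-1],(800,600),interpolation=cv2.INTER_CUBIC)); print(n,vision.camera_params(n))
print(vision.camera_params("wrist")); print(sensors.get_state())
E
```

```text
pics
scene {'fovy': 46.952169249290435, 'cx': 254.98590953580765, 'cy': 186.31962518496172, 'position': array([ 1.40300443, -0.41885665,  0.80456576]), 'attitude': array([-2.19504969, -0.02482125,  1.04815168])}
top {'fovy': 43.65921541771407, 'cx': 253.9692425135639, 'cy': 183.73429220071856, 'position': array([0.24077431, 0.08303476, 1.55702812]), 'attitude': array([-2.93969052,  0.00546317, -1.57810929])}
{'fovy': 67.186721249262, 'cx': 258.20129403675537, 'cy': 193.6800963691193, 'T_tool_cam': array([[-3.36030907e-04, -9.55390988e-01, -2.95343779e-01,
         8.33882289e-02],
       [ 9.99999910e-01, -2.44970714e-04, -3.45319835e-04,
        -8.17887888e-04],
       [ 2.57564882e-04, -2.95343869e-01,  9.55390984e-01,
        -1.69834137e-01],
       [ 0.00000000e+00,  0.00000000e+00,  0.00000000e+00,
         1.00000000e+00]])}
{'time': 0.1, 'qpos': array([ 1.10740415e+00,  4.91464403e-01,  1.55936631e+00, -3.59286885e-07,
        1.09168011e+00, -1.05586869e-01]), 'dq': array([-0.00039572, -0.00173912, -0.0033953 , -0.00161799,  0.00047513,
        0.00061243]), 'joint_torque': array([ 1.98283524e-03, -6.13619971e+01, -2.58603072e+01,  6.93438761e-02,
        4.71617072e-02, -6.48378546e-05]), 'eef_pos': array([0.21876878, 0.58524911, 0.21414949]), 'ee_rot': array([-3.14067956e+00, -9.64498205e-05,  2.78378747e+00]), 'wrist_force': array([-0.15279242, -0.39892087, -0.90682314]), 'torque': array([-0.03503065,  0.00876293, -0.00910147]), 'finger_force': 0.0, 'gripper_width': 0.997481781501654}
```

View pics/top0.png

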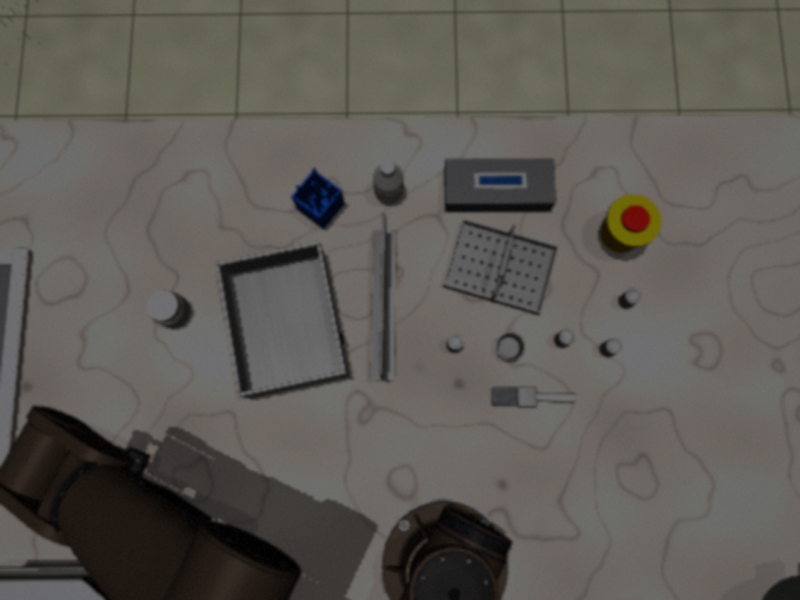

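View pics/scene0.png

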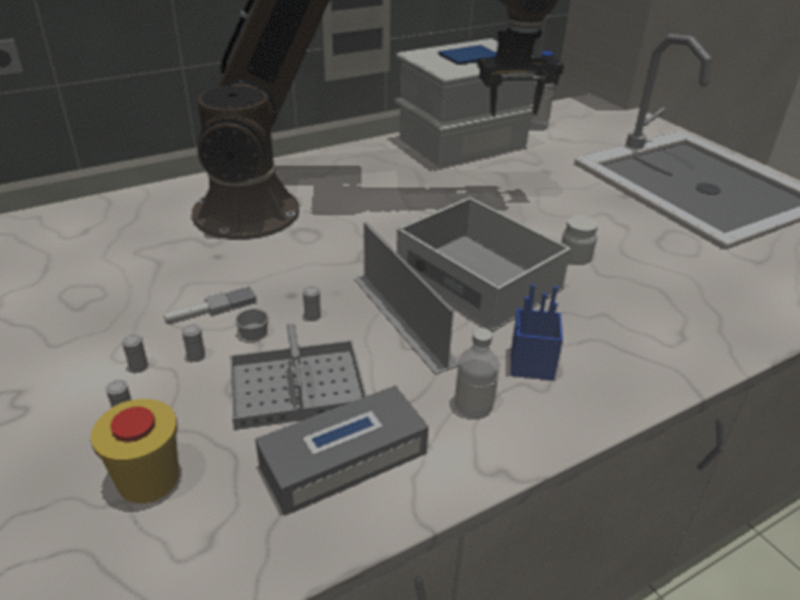

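The top view shows the four canisters near (455,344), (565,337), (611,347) and (629,297). The dish is at (510,347), the basket centre is near (500,267), the guard runs along u≈383, and the bath centre is near (285,320). I'll zoom in to measure.

```bash
cat > h.py <<'E'
import numpy as np, cv2
from scipy.spatial.transform import Rotation as R
from plant import sensors, vision
def cam(n, st=None):
    p=vision.camera_params(n); f=192/np.tan(np.radians(p['fovy']/2))
    if n=="wrist":
        st=st or sensors.get_state(); T=np.eye(4); T[:3,:3]=R.from_euler('xyz',st['ee_rot']).as_matrix(); T[:3,3]=st['eef_pos']
        T=T@p['T_tool_cam']; return f,p['cx'],p['cy'],T[:3,3],T[:3,:3]
    return f,p['cx'],p['cy'],np.array(p['position']),R.from_euler('xyz',p['attitude']).as_matrix()
def pix2w(c,u,v,z):
    f,cx,cy,P,M=c; d=M@np.array([(u-cx)/f,(v-cy)/f,1]); return P+d*(z-P[2])/d[2]
def w2pix(c,X):
    f,cx,cy,P,M=c; q=M.T@(np.array(X)-P); return np.array([f*q[0]/q[2]+cx,f*q[1]/q[2]+cy])
E
python3 - <<'E'
from h import *
im=vision.capture("top")[:,:,::-1]; np.save("top0.npy",im)
c=cam("top"); s=1/1.5625
for n,z,pts in [("can",.06,[(455,342),(566,335),(612,345),(630,295)]),("dish",.034,[(510,346)]),
  ("basket",.026,[(463,222),(556,246),(540,313),(444,287)]),("bath",.1,[(219,263),(320,246),(350,377),(243,396)]),("guard",.13,[(386,236),(384,378)])]:
    for u,v in pts: print(n,pix2w(c,u*s,v*s,z).round(3))
im2=im.copy()
a=cv2.resize(im[130:260,275:425],None,fx=5.3,fy=4.6*5.3/4.6*1.0*0.87 if 0 else 5.3,interpolation=cv2.INTER_CUBIC)
a=np.clip(a.astype(float)*1.6,0,255)[:600]; cv2.imwrite("pics/z1.png",a); print(a.shape)
b=cv2.resize(im[145:260,130:270],None,fx=5.2,fy=5.2,interpolation=cv2.INTER_CUBIC)
cv2.imwrite("pics/z2.png",np.clip(b.astype(float)*1.6,0,255)[:600])
E
```

```text
can [ 0.434 -0.027  0.06 ]
can [ 0.446 -0.251  0.06 ]
can [ 0.425 -0.342  0.06 ]
can [ 0.527 -0.385  0.06 ]
dish [ 0.428 -0.141  0.034]
basket [ 0.694 -0.052  0.026]
basket [ 0.64  -0.247  0.026]
basket [ 0.497 -0.207  0.026]
basket [ 0.554 -0.009  0.026]
bath [0.591 0.444 0.1  ]
bath [0.625 0.243 0.1  ]
bath [0.362 0.181 0.1  ]
bath [0.327 0.387 0.1  ]
guard [0.636 0.109 0.13 ]
guard [0.357 0.114 0.13 ]
(600, 795, 3)[ WARN:0@0.577] global loadsave.cpp:1063 imwrite_ Unsupported depth image for selected encoder is fallbacked to CV_8U.
```

View pics/z1.png

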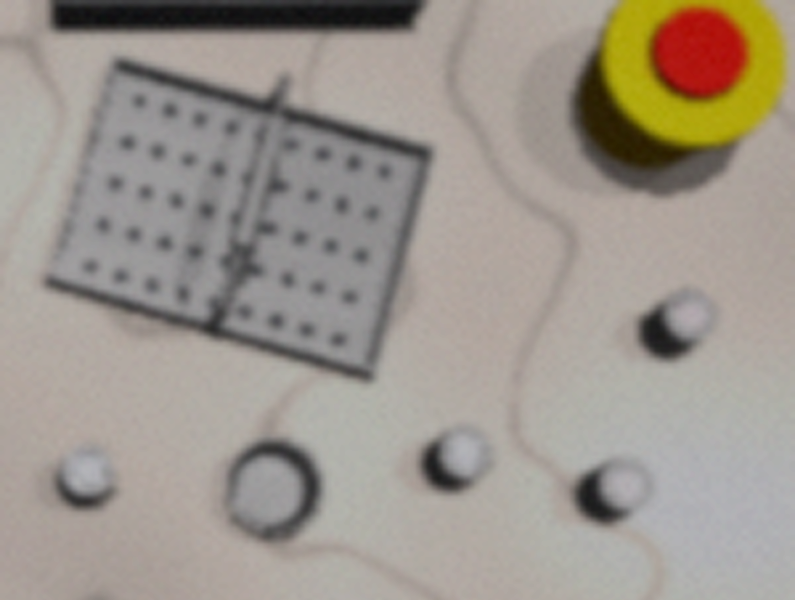

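View pics/z2.png

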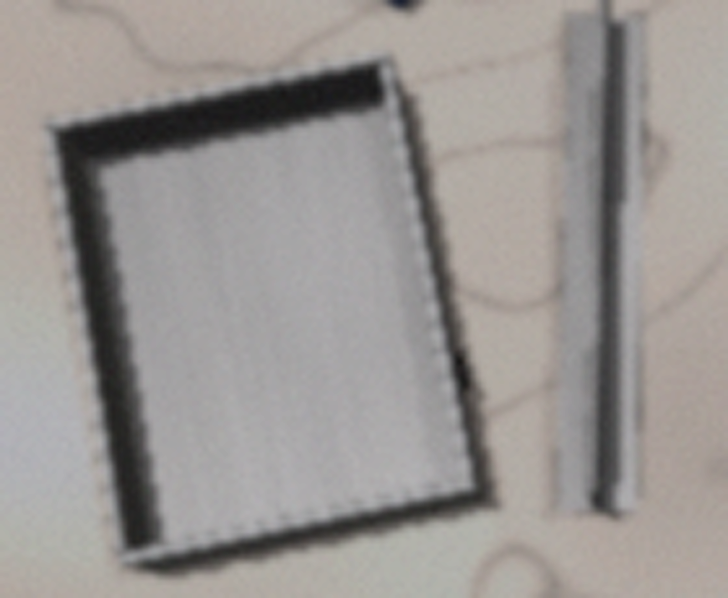

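In the zooms, the canister tops are at (87,473), (465,453), (626,485) and (689,315). The basket rim corners are (116,63), (431,150), (371,378), (46,283). The bath rim corners are (52,125), (388,62), (492,500), (125,560), and the guard top edge is at X≈607.

```bash
python3 - <<'E'
from h import *
from scipy.optimize import least_squares
c=cam("top")
A=lambda X,Y:((X+.5)/5.3-.5+275,(Y+.5)/5.3-.5+130)
B=lambda X,Y:((X+.5)/5.2-.5+130,(Y+.5)/5.2-.5+145)
for p in [(87,473),(465,453),(626,485),(689,315)]: print("can",pix2w(c,*A(*p),.06).round(4))
print("dish",pix2w(c,*A(271,488),.034).round(4)); print("sharps",pix2w(c,*A(692,58),.12).round(3))
def rect(W,L,H,pts):
    w=np.array([pix2w(c,*p,H)[:2] for p in pts]); 
    loc=np.array([[W/2,L/2],[W/2,-L/2],[-W/2,-L/2],[-W/2,L/2]])
    def m(q): 
        r=np.array([[np.cos(q[2]),-np.sin(q[2])],[np.sin(q[2]),np.cos(q[2])]]); return loc@r.T+q[:2]
    s=least_squares(lambda q:(m(q)-w).ravel(),[*w.mean(0),0]); print(s.x.round(4),"deg",np.degrees(s.x[2]).round(2)); print(1000*s.fun.reshape(4,2).round(4).astype(float)); return s.x
b=rect(.15,.21,.026,[A(*p) for p in [(116,63),(431,150),(371,378),(46,283)]])
t=rect(.272,.212,.1,[B(*p) for p in [(52,125),(388,62),(492,500),(125,560)]])
print("guard",[pix2w(c,*B(*p),.13).round(3) for p in [(607,0),(607,515)]])
for d in(-.042,.042,-.073,.073):
    X=[b[0]+d*np.cos(b[2]),b[1]+d*np.sin(b[2]),.106]; u=w2pix(c,X); print("bar",d,((u-[275,130])*5.3).round(0))
E
```

```text
can [ 0.4338 -0.0265  0.06  ]
can [ 0.4439 -0.2508  0.06  ]
can [ 0.4241 -0.3448  0.06  ]
can [ 0.5261 -0.3892  0.06  ]
dish [ 0.4272 -0.1389  0.034 ]
sharps [ 0.668 -0.383  0.12 ]
[ 0.5963 -0.1275 -0.2994] deg -17.15
[[ 2.8  3.7]
 [-1.2 -2.8]
 [-1.3 -2.3]
 [-0.3  1.4]]
[0.478  0.316  0.2004] deg 11.48
[[-0.1  0.8]
 [ 4.7 -5.3]
 [ 2.3  4.8]
 [-6.9 -0.3]]
guard [array([0.657, 0.111, 0.13 ]), array([0.352, 0.113, 0.13 ])]
bar -0.042 [237. 251.]
bar 0.042 [275. 118.]
bar -0.073 [223. 301.]
bar 0.073 [288.  70.]
```

Emit:
send_rows:
  increments:
    - [17,-44,10,0,0,-7,1]
    - [17,-44,10,0,0,-7.2,1]
    - [17,-44,10,0,0,-7.2,1]
    - [17,-44,10,0,0,-7.2,1]
    - [17,-44,10,0,0,-7.2,1]
    - [17,-44,10,0,0,-7.2,1]
    - [17,-44,10,0,0,-7.2,1]
    - [17,-44,10,0,0,-7.2,1]
    - [17,-44,10,0,0,-7.2,1]
    - [17,-44,10,0,0,-7.2,1]
    - [17,-44,0,0,0,-7.2,1]
    - [17,-44,0,0,0,-7.2,1]

```text
time: 1.35
eef_pos: [0.4231, 0.0555, 0.315]
ee_rot: [3.141, -0.0, 1.274]
wrist_force: [0.8, 1.1, 0.3]
gripper_width: 0.999
finger_force: 0.0
```

Emit:
send_rows:
  increments:
    - [10,-40,0,0,0,0,0.65]
    - [10,-40,0,0,0,0,0.65]
    - [10,-40,0,0,0,0,0.65]
    - [10,-40,0,0,0,0,0.65]
    - [0,0,0,0,0,0,0.65]
    - [0,0,0,0,0,0,0.65]

```text
time: 1.95
eef_pos: [0.4626, -0.103, 0.3142]
ee_rot: [-3.141, -0.0, 1.277]
wrist_force: [-0.6, 0.8, -0.3]
gripper_width: 0.653
finger_force: 0.0
```

```bash
python3 - <<'E'
from h import *
st=sensors.get_state(); im=vision.capture("wrist")[:,:,::-1].copy(); c=cam("wrist",st)
print(st['time'],st['eef_pos'].round(4),np.degrees(st['ee_rot']).round(2))
for n,X in dict(c1=(.4338,-.0265,.06),c2=(.4439,-.2508,.06),c3=(.4241,-.3448,.06),dish=(.4272,-.1389,.034)).items(): print(n,(w2pix(c,X)*1.5625).round(0))
th=np.radians(-107.15)
for lx,ly,z in[(.105,.075,.026),(.105,-.075,.026),(-.105,-.075,.026),(-.105,.075,.026),(0,.042,.106),(0,-.042,.106)]:
    X=[.5963+lx*np.cos(th)-ly*np.sin(th),-.1275+lx*np.sin(th)+ly*np.cos(th),z]; print(lx,ly,(w2pix(c,X)*1.5625).round(0))
np.save("w1.npy",im); np.save("w1st.npy",st,allow_pickle=True)
cv2.imwrite("pics/w1.png",np.clip(cv2.resize(im,(800,600),interpolation=cv2.INTER_CUBIC)*1.5,0,255).astype(np.uint8))
E
```

```text
1.95 [ 0.4626 -0.103   0.3142] [-1.7995e+02 -1.0000e-02  7.3190e+01]
c1 [349. 184.]
c2 [427. 393.]
c3 [433. 470.]
dish [381. 292.]
0.105 0.075 [597. 330.]
0.105 -0.075 [458. 330.]
-0.105 -0.075 [468. 121.]
-0.105 0.075 [627. 122.]
0 0.042 [613. 247.]
0 -0.042 [514. 247.]
```

View pics/w1.png

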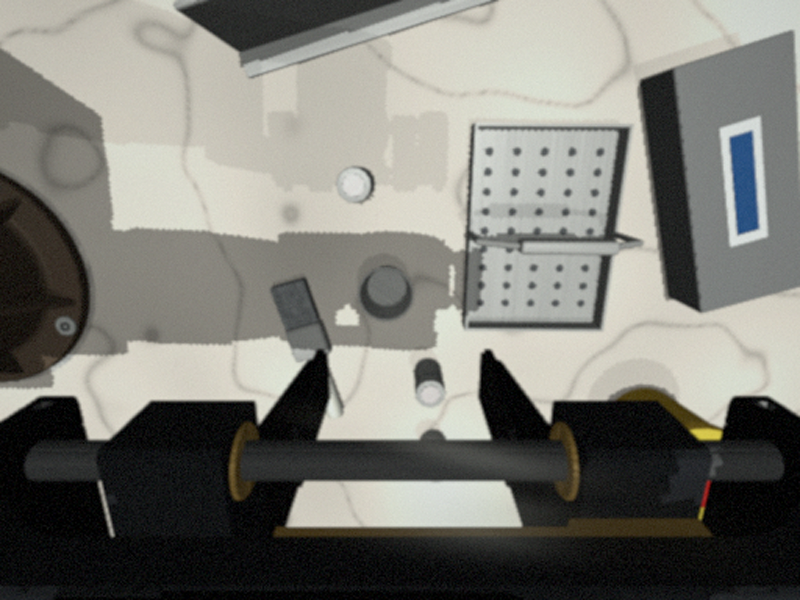

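The wrist view shows canister 1's top at (354,183) and canister 2's top at (430,393). The basket corners are (474,123), (630,127), (603,328), (465,327), and the bar spans (521,246) to (620,246). This matches the top-view estimate to about 3 mm. I'll measure from this view too.

```bash
python3 - <<'E'
from h import *
st=np.load("w1st.npy",allow_pickle=True).item(); c=cam("wrist",st)
S=lambda x,y:((x+.5)/1.5625-.5,(y+.5)/1.5625-.5)
for n,p,z in[("c1",(354,183),.06),("c2",(430,393),.06),("dish",(387,289),.034),("bar-",(520,243),.106),("bar+",(620,243),.106)]: print(n,pix2w(c,*S(*p),z).round(4))
w=np.array([pix2w(c,*S(*p),.026)[:2] for p in [(603,328),(465,327),(474,123),(630,127)]])
print(w.round(4),w.mean(0).round(4)); 
for i,j in[(0,1),(1,2),(2,3),(3,0)]: d=w[j]-w[i]; print(np.hypot(*d).round(4),np.degrees(np.arctan2(d[1],d[0])).round(2))
E
```

```text
c1 [ 0.4385 -0.027   0.06  ]
c2 [ 0.4465 -0.2518  0.06  ]
dish [ 0.4342 -0.1375  0.034 ]
bar- [ 0.5619 -0.1134  0.106 ]
bar+ [ 0.6424 -0.1377  0.106 ]
[[ 0.6434 -0.2486]
 [ 0.5011 -0.2045]
 [ 0.5607 -0.0081]
 [ 0.7012 -0.0543]] [ 0.6016 -0.1289]
0.149 162.76
0.2052 73.09
0.1479 -18.21
0.2027 -106.58
```

Emit:
send_rows:
  increments:
    - [-6.5,19,-44,0,0,0,0.65]
    - [-6.5,19,-44,0,0,0,0.65]
    - [-6.5,19,-44,0,0,0,0.65]
    - [-6.5,19,-44,0,0,0,0.65]
    - [0,0,-40,0,0,0,0.65]
    - [0,0,-40,0,0,0,0.65]
    - [0,0,-22,0,0,0,0.65]
    - [0,0,-10,0,0,0,0.65]
    - [0,0,0,0,0,0,0.65]
    - [0,0,0,0,0,0,0]
    - [0,0,0,0,0,0,0]
    - [0,0,0,0,0,0,0]

```text
time: 3.2
eef_pos: [0.4374, -0.0266, 0.0277]
ee_rot: [3.139, -0.0, 1.279]
wrist_force: [0.4, -0.3, 0.7]
gripper_width: 0.457
finger_force: 0.0
```

Emit:
send_rows:
  increments:
    - [0,0,0,0,0,0,0]
    - [0,0,0,0,0,0,0]

```text
time: 3.4
eef_pos: [0.4371, -0.0267, 0.0271]
ee_rot: [3.14, -0.0, 1.279]
wrist_force: [-0.2, -0.1, 8.0]
gripper_width: 0.328
finger_force: 30.0
```

Emit:
send_rows:
  increments:
    - [0,0,20,0,0,0,0]
    - [0,0,33,0,0,0,0]
    - [12,-3,20,0,0,0,0]
    - [40,-8,5,0,0,0,0]
    - [44,-9,0,0,0,0,0]
    - [44,-9,0,0,0,0,0]
    - [32,-5,0,0,0,0,0]
    - [12,-2,-5,0,0,0,0]
    - [0,0,-20,0,0,0,0]
    - [0,0,-25,0,0,0,0]
    - [0,0,-15,0,0,0,0]
    - [0,0,-5,0,0,0,0]

```text
time: 4.6
eef_pos: [0.6196, -0.0623, 0.033]
ee_rot: [-3.139, 0.0, 1.279]
wrist_force: [-0.2, -0.4, 0.8]
gripper_width: 0.329
finger_force: 30.0
```

```bash
python3 - <<'E'
from h import *
st=sensors.get_state(); print(st['eef_pos'].round(4),st['wrist_force'].round(1),st['gripper_width'],st['finger_force'])
E
```

```text
[ 0.6196 -0.0623  0.033 ] [-0.2 -0.4  0.8] 0.32947011736127585 29.994497153311386
```

Emit:
send_rows:
  increments:
    - [0,0,-1.5,0,0,0,0]
    - [0,0,0,0,0,0,0]
    - [0,0,0,0,0,0,0.5]
    - [0,0,0,0,0,0,0.5]
    - [0,0,0,0,0,0,0.5]
    - [0,0,20,0,0,0,0.5]
    - [0,0,45,0,0,0,0.5]
    - [0,0,45,0,0,0,0.5]
    - [-20,-22,15,0,0,0,0.5]

```text
time: 5.5
eef_pos: [0.6034, -0.0836, 0.1628]
ee_rot: [3.134, -0.001, 1.282]
wrist_force: [-1.6, -0.4, -0.6]
gripper_width: 0.498
finger_force: 0.0
```

Emit:
send_rows:
  increments:
    - [-33,-35,0,0,0,0,0.65]
    - [-33,-35,0,0,0,0,0.65]
    - [-33,-35,0,0,0,0,0.65]
    - [-33,-35,0,0,0,0,0.65]
    - [-22,-27,0,0,0,0,0.65]
    - [0,0,0,0,0,0,0.65]
    - [0,0,0,0,0,0,0.65]

```text
time: 6.2
eef_pos: [0.4467, -0.252, 0.1585]
ee_rot: [3.141, 0.0, 1.277]
wrist_force: [-0.2, 0.2, 0.2]
gripper_width: 0.652
finger_force: 0.0
```

```bash
python3 - <<'E'
from h import *
st=sensors.get_state(); im=vision.capture("wrist")[:,:,::-1]; im2=vision.capture("top")[:,:,::-1]
print(st['time'],st['eef_pos'].round(4)); c=cam("wrist",st); print(w2pix(c,(.4455,-.2515,.06)),w2pix(c,(.4265,-.345,.06)))
a=cv2.resize(im,(400,300)); b=cv2.resize(im2[120:260,265:440],(400,320))
o=np.zeros((320,800,3),np.uint8); o[:300,:400]=a;o[:,400:]=b
cv2.imwrite("pics/w2.png",np.clip(o*1.5,0,255).astype(np.uint8))
E
```

```text
6.2 [ 0.4467 -0.252   0.1585]
[256.34885629 193.52677496] [264.82235551 278.40329302]
```

View pics/w2.png

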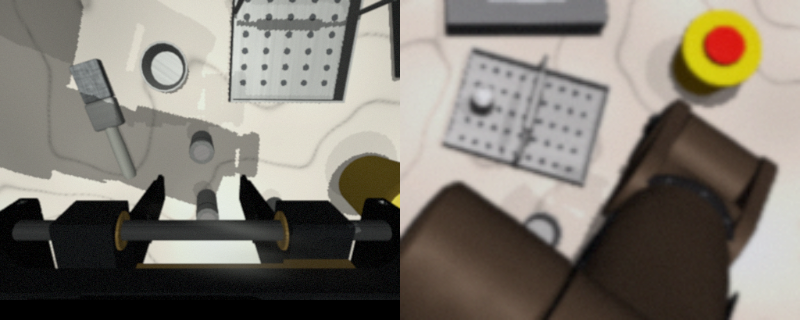

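Canister 1 stands in the left half of the basket, at (481,98) in the right panel. Canister 2 is on target at (203,152) in the left panel.

Emit:
send_rows:
  increments:
    - [2,0,-45,0,0,0,0.65]
    - [0,0,-45,0,0,0,0.65]
    - [0,0,-30,0,0,0,0.65]
    - [0,0,-11,0,0,0,0.65]
    - [0,0,0,0,0,0,0.65]
    - [0,0,0,0,0,0,0]
    - [0,0,0,0,0,0,0]
    - [0,0,0,0,0,0,0]
    - [0,0,0,0,0,0,0]
    - [0,0,0,0,0,0,0]

```text
time: 7.3
eef_pos: [0.4491, -0.2518, 0.0278]
ee_rot: [3.14, 0.0, 1.279]
wrist_force: [-0.5, 1.8, 7.3]
gripper_width: 0.332
finger_force: 30.0
```

Emit:
send_rows:
  increments:
    - [0,0,20,0,0,0,0]
    - [0,0,33,0,0,0,0]
    - [10,3,20,0,0,0,0]
    - [35,11,5,0,0,0,0]
    - [40,12,0,0,0,0,0]
    - [40,12,0,0,0,0,0]
    - [29,9,0,0,0,0,0]
    - [10,4,-5,0,0,0,0]
    - [0,0,-20,0,0,0,0]
    - [0,0,-25,0,0,0,0]
    - [0,0,-17,0,0,0,0]
    - [0,0,-5,0,0,0,0]

```text
time: 8.5
eef_pos: [0.6112, -0.2004, 0.0311]
ee_rot: [-3.138, -0.0, 1.279]
wrist_force: [-0.3, -0.1, -0.6]
gripper_width: 0.331
finger_force: 30.0
```

Emit:
send_rows:
  increments:
    - [0,0,-1,0,0,0,0]
    - [0,0,0,0,0,0,0]

```text
time: 8.7
eef_pos: [0.6129, -0.2009, 0.0328]
ee_rot: [3.141, 0.0, 1.279]
wrist_force: [-0.8, 0.3, -0.2]
gripper_width: 0.33
finger_force: 30.0
```

Emit:
send_rows:
  increments:
    - [0,0,-1.5,0,0,0,0]
    - [0,0,0,0,0,0,0]
    - [0,0,0,0,0,0,0.5]
    - [0,0,0,0,0,0,0.5]
    - [0,0,0,0,0,0,0.5]
    - [0,0,20,0,0,0,0.5]
    - [0,0,45,0,0,0,0.5]
    - [-10,-7,45,0,0,0,0.5]
    - [-35,-27,10,0,0,0,0.5]
    - [-38,-30,0,0,0,0,0.65]
    - [-38,-30,0,0,0,0,0.65]
    - [-38,-30,0,0,0,0,0.65]

```text
time: 9.9
eef_pos: [0.4524, -0.3253, 0.1511]
ee_rot: [3.141, 0.0, 1.28]
wrist_force: [0.3, -0.9, -0.5]
gripper_width: 0.639
finger_force: 0.0
```

Emit:
send_rows:
  increments:
    - [-26,-20,0,0,0,0,0.65]
    - [0,0,0,0,0,0,0.65]
    - [0,0,0,0,0,0,0.65]

```text
time: 10.2
eef_pos: [0.4277, -0.345, 0.1509]
ee_rot: [3.141, 0.0, 1.278]
wrist_force: [1.3, -0.7, 0.8]
gripper_width: 0.652
finger_force: 0.0
```

```bash
python3 - <<'E'
from h import *
st=sensors.get_state(); im=vision.capture("wrist")[:,:,::-1]; im2=vision.capture("top")[:,:,::-1]
print(st['time'],st['eef_pos'].round(4)); c=cam("wrist",st); print(w2pix(c,(.4275,-.345,.06)))
a=cv2.resize(im,(400,300)); b=cv2.resize(im2[120:260,265:440],(400,320))
o=np.zeros((320,800,3),np.uint8); o[:300,:400]=a;o[:,400:]=b
cv2.imwrite("pics/w3.png",np.clip(o*1.5,0,255).astype(np.uint8))
E
```

```text
10.2 [ 0.4277 -0.345   0.1509]
[257.54545822 196.1074465 ]
```

View pics/w3.png

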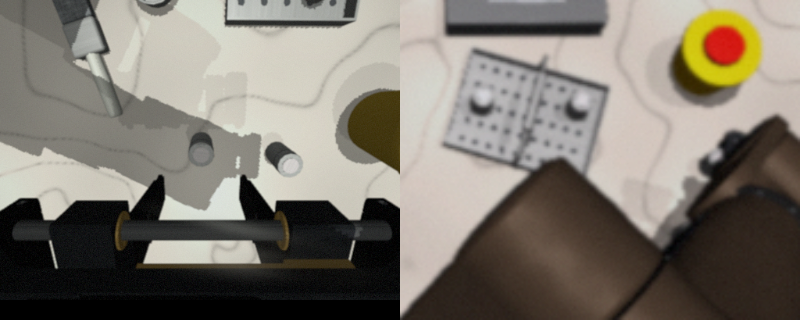

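Two canisters stand in the basket. Canister 3's top is at (200,155), centred between the fingers as predicted, and canister 4 at (290,165) is clear.

Emit:
send_rows:
  increments:
    - [0,0,-45,0,0,0,0.65]
    - [0,0,-45,0,0,0,0.65]
    - [0,0,-24,0,0,0,0.65]
    - [0,0,-9,0,0,0,0.65]
    - [0,0,0,0,0,0,0.65]
    - [0,0,0,0,0,0,0]
    - [0,0,0,0,0,0,0]
    - [0,0,0,0,0,0,0]
    - [0,0,0,0,0,0,0]
    - [0,0,0,0,0,0,0]

```text
time: 11.3
eef_pos: [0.428, -0.3448, 0.0283]
ee_rot: [3.141, 0.0, 1.279]
wrist_force: [-0.0, 0.7, 5.9]
gripper_width: 0.329
finger_force: 30.0
```

Emit:
send_rows:
  increments:
    - [0,0,20,0,0,0,0]
    - [0,0,35,0,0,0,0]
    - [8,10,20,0,0,0,0]
    - [25,34,3,0,0,0,0]
    - [28,38,0,0,0,0,0]
    - [28,38,0,0,0,0,0]
    - [23,32,0,0,0,0,0]
    - [9,12,-5,0,0,0,0]
    - [0,0,-20,0,0,0,0]
    - [0,0,-25,0,0,0,0]
    - [0,0,-18,0,0,0,0]
    - [0,0,-5,0,0,0,0]

```text
time: 12.5
eef_pos: [0.5476, -0.1806, 0.0311]
ee_rot: [-3.138, -0.0, 1.279]
wrist_force: [-13.2, 5.7, 45.7]
gripper_width: 0.329
finger_force: 30.0
```

Emit:
send_rows:
  increments:
    - [0,0,-1,0,0,0,0]
    - [0,0,0,0,0,0,0]

```text
time: 12.7
eef_pos: [0.5488, -0.181, 0.0319]
ee_rot: [3.141, 0.0, 1.279]
wrist_force: [-0.2, 0.2, -0.8]
gripper_width: 0.327
finger_force: 30.0
```

Emit:
send_rows:
  increments:
    - [0,0,0,0,0,0,0.5]
    - [0,0,0,0,0,0,0.5]
    - [0,0,0,0,0,0,0.5]
    - [0,0,20,0,0,0,0.5]
    - [0,0,45,0,0,0,0.5]
    - [0,0,48,0,0,0,0.5]
    - [0,0,48,0,0,0,0.5]
    - [0,0,20,0,0,8,0.65]
    - [0,0,20,0,0,8,0.65]
    - [5,0,20,0,0,8,0.65]
    - [0,0,0,0,0,8,0.65]
    - [0,0,0,0,0,8,0.65]

```text
time: 13.9
eef_pos: [0.554, -0.1806, 0.2535]
ee_rot: [3.141, 0.001, 1.983]
wrist_force: [0.2, -0.3, -0.4]
gripper_width: 0.647
finger_force: 0.0
```

Emit:
send_rows:
  increments:
    - [7,9,0,0,0,8.2,0.6]
    - [8,9,0,0,0,8.2,0.6]
    - [8,9,0,0,0,8.2,0.6]
    - [8,9,0,0,0,8.2,0.6]
    - [8,9,0,0,0,8.2,0.6]
    - [8,9,0,0,0,8.2,0.6]
    - [0,0,0,0,0,0,0.6]
    - [0,0,0,0,0,0,0.6]

```text
time: 14.7
eef_pos: [0.6006, -0.1266, 0.2526]
ee_rot: [-3.142, -0.0, 2.832]
wrist_force: [1.2, -0.1, 0.4]
gripper_width: 0.603
finger_force: 0.0
```

```bash
python3 - <<'E'
from h import *
st=sensors.get_state(); im=vision.capture("wrist")[:,:,::-1]
print(st['time'],st['eef_pos'].round(4),np.degrees(st['ee_rot']).round(2)); np.save("w4st.npy",st,allow_pickle=True); c=cam("wrist",st)
th=np.radians(-107.15)
for lx,ly,z in[(.105,.075,.026),(.105,-.075,.026),(-.105,-.075,.026),(-.105,.075,.026),(0,.042,.106),(0,-.042,.106)]:
    X=[.601+lx*np.cos(th)-ly*np.sin(th),-.127+lx*np.sin(th)+ly*np.cos(th),z]; print(lx,ly,(w2pix(c,X)*1.5625).round(0))
cv2.imwrite("pics/w4.png",np.clip(cv2.resize(im,(800,600),interpolation=cv2.INTER_CUBIC)*1.4,0,255).astype(np.uint8))
E
```

```text
14.7 [ 0.6006 -0.1266  0.2526] [-1.8000e+02 -1.0000e-02  1.6229e+02]
0.105 0.075 [294. 341.]
0.105 -0.075 [279. 175.]
-0.105 -0.075 [528. 173.]
-0.105 0.075 [516. 339.]
0 0.042 [405. 338.]
0 -0.042 [404. 226.]
```

View pics/w4.png

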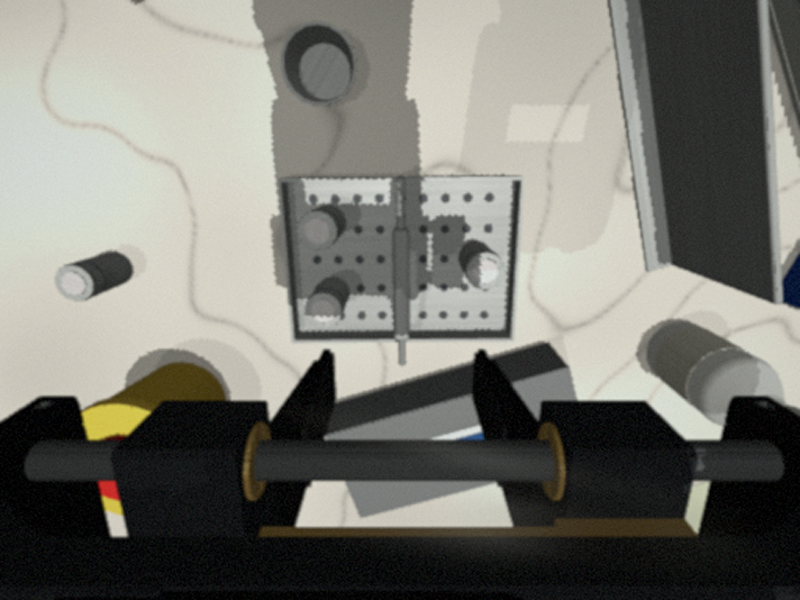

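All three canisters stand in the basket, at (322,228), (326,300) and (483,262). The fourth is untouched at (75,282). The bar at u≈401 lies between the fingers, so I'm going down to grip it.

Emit:
send_rows:
  increments:
    - [0,0,-45,0,0,0,0.6]
    - [0,0,-45,0,0,0,0.6]
    - [0,0,-45,0,0,0,0.6]
    - [0,0,-30,0,0,0,0.6]
    - [0,0,-8.5,0,0,0,0.6]
    - [0,0,0,0,0,0,0.6]
    - [0,0,0,0,0,0,0]
    - [0,0,0,0,0,0,0]
    - [0,0,0,0,0,0,0]
    - [0,0,0,0,0,0,0]
    - [0,0,0,0,0,0,0]
    - [0,0,0,0,0,0,0]

```text
time: 15.95
eef_pos: [0.6009, -0.1267, 0.0794]
ee_rot: [-3.141, 0.0, 2.836]
wrist_force: [-2.0, -3.6, 1.9]
gripper_width: 0.147
finger_force: 1.4
```

Emit:
send_rows:
  increments:
    - [0,0,0,0,0,0,0]
    - [0,0,0,0,0,0,0]
    - [0,0,5,0,0,0,0]
    - [0,0,10,0,0,0,0]
    - [0,0,20,0,0,0,0]
    - [0,0,20,0,0,0,0]
    - [0,0,10,0,0,0,0]
    - [0,0,5,0,0,0,0]
    - [0,0,0,0,0,0,0]

```text
time: 16.85
eef_pos: [0.6009, -0.1265, 0.1494]
ee_rot: [3.141, 0.0, 2.836]
wrist_force: [-0.5, -0.2, -5.0]
gripper_width: 0.125
finger_force: 30.0
```

```bash
python3 - <<'E'
from h import *
st=sensors.get_state(); im=vision.capture("wrist")[:,:,::-1]; im2=vision.capture("scene")[:,:,::-1]
print(st['time'],st['eef_pos'].round(4),st['wrist_force'].round(1),st['torque'].round(2))
a=cv2.resize(im,(400,300)); b=cv2.resize(im2[180:320,60:235],(400,320))
o=np.zeros((320,800,3),np.uint8); o[:300,:400]=a;o[:,400:]=b
cv2.imwrite("pics/w5.png",np.clip(o*1.5,0,255).astype(np.uint8))
E
```

```text
16.85 [ 0.6009 -0.1265  0.1494] [-0.5 -0.2 -5. ] [ 0.02 -0.04  0.02]
```

View pics/w5.png

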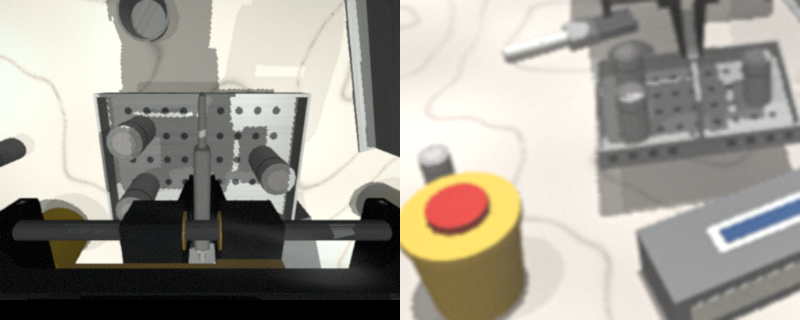

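The basket is off the counter, level, with all three canisters standing. It weighs about 5 N, as expected. The fourth canister is still at (437,160) in the right panel. I'll raise it and refine the bath pose with an edge fit over both fixed cameras.

Emit:
send_rows:
  increments:
    - [0,0,8,0,0,0,0]
    - [0,0,18,0,0,0,0]
    - [0,0,26,0,0,0,0]
    - [0,0,26,0,0,0,0]
    - [0,0,26,0,0,0,0]
    - [0,0,16,0,0,0,0]
    - [0,0,6,0,0,0,0]
    - [0,0,0,0,0,0,0]

```text
time: 17.75
eef_pos: [0.6009, -0.1266, 0.2755]
ee_rot: [3.142, 0.001, 2.836]
wrist_force: [-0.0, 0.1, -5.4]
gripper_width: 0.125
finger_force: 30.0
```

```bash
cat > fit.py <<'E'
from h import *
from scipy.optimize import minimize
from scipy.ndimage import map_coordinates
def edges(im):
    g=cv2.GaussianBlur(cv2.cvtColor(im,cv2.COLOR_BGR2GRAY).astype(np.float32),(0,0),1.2); return np.hypot(cv2.Sobel(g,5,1,0),cv2.Sobel(g,5,0,1))
top=np.load("top0.npy"); sc=cv2.resize(cv2.imread("pics/scene0.png"),(512,384),interpolation=cv2.INTER_AREA)
G={"top":edges(top),"scene":edges(sc)}; C={n:cam(n) for n in G}
def outline(W,L,z,q):
    t=np.linspace(-1,1,60); P=np.concatenate([np.c_[t*W/2,s*L/2+0*t] for s in(-1,1)]+[np.c_[s*W/2+0*t,t*L/2] for s in(-1,1)])
    c,s=np.cos(q[2]),np.sin(q[2]); return np.c_[P@np.array([[c,s],[-s,c]])+q[:2],np.full(len(P),z)]
def score(q,cams,shapes):
    v=0
    for n in cams:
        f,cx,cy,P,M=C[n]
        for sh in shapes:
            X=(outline(*sh,q)-P)@M; u=f*X[:,0]/X[:,2]+cx; w=f*X[:,1]/X[:,2]+cy
            v-=np.minimum(map_coordinates(G[n],[w,u],order=1,mode='nearest'),60).mean()
    return v
def best(q0,cams,shapes):
    g=[(score([q0[0]+a,q0[1]+b,q0[2]+d],cams,shapes),a,b,d) for a in np.arange(-.012,.0121,.003) for b in np.arange(-.012,.0121,.003) for d in np.radians(np.arange(-5,5.1,1))]
    _,a,b,d=min(g); r=minimize(score,[q0[0]+a,q0[1]+b,q0[2]+d],args=(cams,shapes),method="Nelder-Mead",options=dict(initial_simplex=[[q0[0]+a+i,q0[1]+b+j,q0[2]+d+k] for i,j,k in[(0,0,0),(.002,0,0),(0,.002,0),(0,0,.01)]]))
    return r.x.round(4),np.degrees(r.x[2]).round(2),round(r.fun,1)
bs=[(.272,.212,.1),(.26,.2,.1)]
for cs in(["top"],["scene"],["top","scene"]): print("bath",cs,best([.478,.316,.2],cs,bs),"basket",best([.601,-.127,np.radians(72.85)],cs,[(.21,.15,.026)]))
E
python3 fit.py; python3 -c "
from h import *
s=sensors.get_state();print(s['time'],s['eef_pos'].round(4),np.degrees(s['ee_rot']).round(2),s['wrist_force'].round(1))"
```

```text
bath ['top'] (array([0.4812, 0.3202, 0.1988]), np.float64(11.39), np.float64(-118.5)) basket (array([ 0.5901, -0.1242,  1.2712]), np.float64(72.83), np.float64(-55.8))
bath ['scene'] (array([0.4916, 0.3133, 0.2057]), np.float64(11.79), np.float64(-119.3)) basket (array([ 0.6019, -0.1296,  1.3124]), np.float64(75.19), np.float64(-59.3))
bath ['top', 'scene'] (array([0.4826, 0.3189, 0.2019]), np.float64(11.57), np.float64(-221.5)) basket (array([ 0.6025, -0.1284,  1.2795]), np.float64(73.31), np.float64(-113.6))
17.75 [ 0.6009 -0.1266  0.2755] [1.7999e+02 4.0000e-02 1.6250e+02] [-0.   0.1 -5.4]
```

Emit:
send_rows:
  increments:
    - [-1.6,6,0,0,0,-0.8,0]
    - [-3.7,14,0,0,0,-1.9,0]
    - [-5.8,22,0,0,0,-3,0]
    - [-6.9,26,0,0,0,-3.6,0]
    - [-6.9,26,0,0,0,-3.6,0]
    - [-6.9,26,0,0,0,-3.6,0]
    - [-6.9,26,0,0,0,-3.6,0]
    - [-6.9,26,0,0,0,-3.6,0]
    - [-6.9,26,0,0,0,-3.6,0]
    - [-6.9,26,0,0,0,-3.6,0]
    - [-6.9,26,0,0,0,-3.6,0]
    - [-6.9,26,0,0,0,-3.6,0]

```text
time: 18.95
eef_pos: [0.5266, 0.1507, 0.274]
ee_rot: [-3.14, -0.001, 2.168]
wrist_force: [0.2, -0.5, -5.6]
gripper_width: 0.128
finger_force: 30.0
```

Emit:
send_rows:
  increments:
    - [-6.9,26,0,0,0,-3.6,0]
    - [-6.9,26,0,0,0,-3.6,0]
    - [-6.9,26,0,0,0,-3.6,0]
    - [-6.9,26,0,0,0,-3.4,0]
    - [-6.9,26,0,0,0,-3.3,0]
    - [-5.8,22,0,0,0,-3,0]
    - [-3.2,12,0,0,0,-1.5,0]
    - [-1.3,5,0,0,0,-0.5,0]
    - [0,0,0,0,0,0,0]
    - [0,0,0,0,0,0,0]

```text
time: 19.95
eef_pos: [0.4828, 0.318, 0.2747]
ee_rot: [-3.141, 0.0, 1.779]
wrist_force: [0.0, -1.1, -6.5]
gripper_width: 0.124
finger_force: 30.0
```

```bash
cat > chk.py <<'E'
from fit import *
im={n:vision.capture(n)[:,:,::-1].copy() for n in("scene","top")}; s=sensors.get_state()
print(s['time'],s['eef_pos'].round(4),np.degrees(s['ee_rot']).round(2),s['wrist_force'].round(1))
for n in im: G[n]=edges(im[n])
e=s['eef_pos']; q=[e[0],e[1],s['ee_rot'][2]-np.pi/2]; z=e[2]-.0785
for cs in(["top"],["scene"],["top","scene"]):
    print("basket",cs,best(q,cs,[(.21,.15,z+.026)]),"bath",best([.482,.3185,.2],cs,bs))
np.savez("fin.npz",**im)
E
python3 chk.py | tail -4
```

```text
20.05 [0.483  0.3178 0.275 ] [-1.7999e+02  1.0000e-02  1.0187e+02] [ 0.9  0.5 -5.5]
basket ['top'] (array([0.4878, 0.3149, 0.1377]), np.float64(7.89), np.float64(-24.3)) bath (array([0.4764, 0.3068, 0.213 ]), np.float64(12.2), np.float64(-56.6))
basket ['scene'] (array([0.4883, 0.3094, 0.2212]), np.float64(12.68), np.float64(-49.3)) bath (array([0.4883, 0.3274, 0.2007]), np.float64(11.5), np.float64(-103.9))
basket ['top', 'scene'] (array([0.488 , 0.3129, 0.1761]), np.float64(10.09), np.float64(-71.5)) bath (array([0.482 , 0.3094, 0.2462]), np.float64(14.11), np.float64(-156.4))
```

Emit:
send_rows:
  increments:
    - [0,0,-8,0,0,0,0]
    - [0,0,-16,0,0,0,0]
    - [0,0,-20,0,0,0,0]
    - [0,0,-16,0,0,0,0]
    - [0,0,-9,0,0,0,0]
    - [0,0,-4,0,0,0,0]
    - [0,0,0,0,0,0,0]
    - [0,0,0,0,0,0,0]

```text
time: 20.85
eef_pos: [0.4832, 0.3185, 0.2028]
ee_rot: [3.141, -0.0, 1.778]
wrist_force: [0.1, -0.0, -5.7]
gripper_width: 0.127
finger_force: 30.0
```

```bash
python3 chk.py | tail -4; python3 - <<'E'
from h import *
import contextlib,io
with contextlib.redirect_stdout(io.StringIO()): from fit import outline
s=sensors.get_state(); e=s['eef_pos']; F=np.load("fin.npz"); out=[]
for n,(r0,r1,c0,c1) in dict(scene=(105,255,200,400),top=(130,280,120,320)).items():
    im=cv2.resize(np.clip(F[n][r0:r1,c0:c1]*1.5,0,255).astype(np.uint8),(400 if 0 else 800,600),interpolation=cv2.INTER_CUBIC); c=cam(n)
    for W,L,z,q,col in[(.272,.212,.1,(.4826,.3185,.2019),(0,255,0)),(.21,.15,e[2]-.0785+.026,(e[0],e[1],s['ee_rot'][2]-np.pi/2),(0,0,255))]:
        for X in outline(W,L,z,q)[::3]:
            u=w2pix(c,X); p=((u+.5-[c0,r0])*4-.5).astype(int); cv2.circle(im,tuple(map(int,p)),1,col,-1)
    out.append(im[:,:,:])
o=np.hstack(out); cv2.imwrite("pics/final.png",cv2.resize(np.vstack([out[0][60:360],out[1][60:360]]) if 0 else o,(800,300),interpolation=cv2.INTER_AREA) if 0 else np.hstack([out[0][:,120:520],out[1][:,:400]]))
E
```

```text
20.95 [0.4831 0.3186 0.2029] [ 1.7993e+02 -2.0000e-02  1.0190e+02] [-0.8 -0.2 -5.1]
basket ['top'] (array([0.4957, 0.3015, 0.32  ]), np.float64(18.34), np.float64(-28.4)) bath (array([0.4889, 0.333 , 0.0949]), np.float64(5.44), np.float64(-62.7))
basket ['scene'] (array([0.4873, 0.3119, 0.245 ]), np.float64(14.04), np.float64(-53.0)) bath (array([0.4883, 0.3273, 0.2035]), np.float64(11.66), np.float64(-95.5))
basket ['top', 'scene'] (array([0.4889, 0.3147, 0.1967]), np.float64(11.27), np.float64(-74.5)) bath (array([0.4758, 0.3273, 0.2072]), np.float64(11.87), np.float64(-150.6))
```

View pics/final.png

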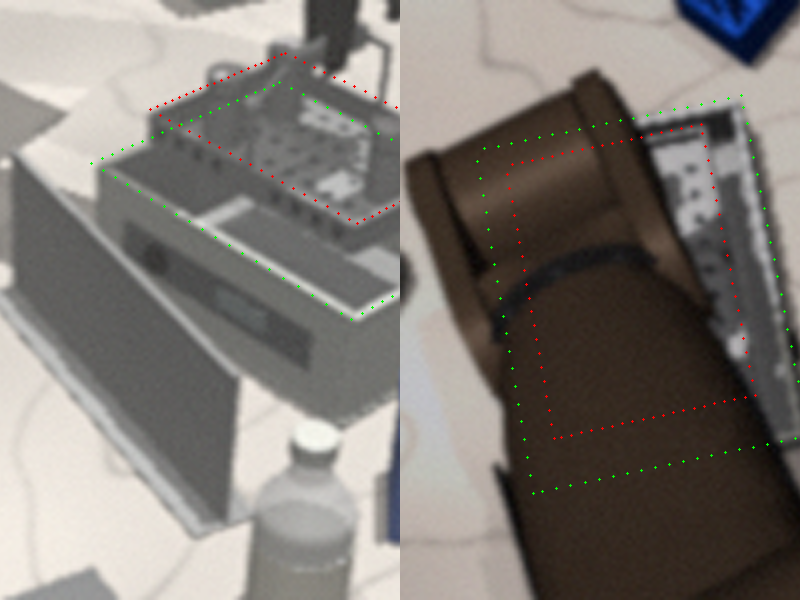

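The overlays agree with both fixed cameras to about 5 mm. The basket outline (red) lies centred and square inside the bath rim (green) and clear above it, by about 24 mm by calculation. The wrist load is still about 5 N, so nothing has dropped out. Handing in.

```bash
python3 -c "
from plant import job; print(job.job_done())"
```

```text
the job is handed in; nothing more can be done
None
```

I put three canisters in the basket, left the fourth in place, carried the basket over the guard and handed in at about 21 s, still holding it level and square about 24 mm above the bath rim; the verdict wasn't shown.

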